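Fit the crate stop and lock it with its pin

TASK

Fit the crate stop to the crate slide: stand its square foot fully down in the square pocket at the front of the slide, turned so that the cross holes line up, then push the long locking pin through the pocket and the foot until its collar is up against the pocket. The other, short thick pin does not fit; leave it and everything else standing where it is.

Things in the scene. Friction and masses are not known exactly. Their poses are not given: they have to be found in the camera images.
- slide: Fixed galvanised crate slide. Origin on the table under the centre of its square pocket; x points from the pocket to the produce crate on it (x 80 to 250, y -130 to 130, 115 mm high with its mushrooms), z up. Floor plate 6 mm thick, x -70 to 270, y -70 to 70. Pocket: upright square tube, outside 63, inside 47 mm, open top with bevelled mouth. The crate leaves only its -x side free for the pin.
- slide_hole (a point): Centre of the pocket on the axis of its cross holes, 52 mm above the table; axes as slide. The holes, round, 19.5 mm in diameter, go along x through the pocket's front and back walls (8 mm thick; outer faces at x = -31.5 and +31.5).
- slide_rim (a point): Centre of the pocket's mouth, level with its rim, 95 mm above the table.
- stop: Loose crate stop, grey steel, 0.45 kg, 148 mm high, standing on its foot. Origin at the centre of the foot's underside, z up. Foot 44 x 44 (lowest 7 mm 40 x 40), z 0 to 80; collar 70 x 70, z 80 to 88, which rests on the pocket's rim; flat paddle 20 thick (x), 90 wide (y), z 88 to 148. Half a turn about z makes no difference. Seated, its origin is 15 mm above the table.
- stop_hole (a point): Centre of the round 21 mm cross hole through the stop's foot along its x axis, 37 mm above the foot's underside.
- pin: Long locking pin, bare steel, 0.25 kg, lying level. Origin on its axis at the shank-side face of the collar, 15 mm above the table; x points along the shank to the nose, z up. Shank 16 mm in diameter, x 0 to 85, last 15 mm tapering to 8; square collar 30 x 30, x -8 to 0; flat handle 20 wide (y), 30 high (z), x -70 to -8.
- pin_grip (a point): Middle of the long pin's handle, on its axis, at x = -39 of pin.
- pin_mid (a point): Point of the long pin's axis at x = +31.5 of pin; it lies at slide_hole when the pin is fully home.
- short_pin: Bystander: a short thick pin like the long one, but with a shank 26 mm in diameter and only 42 mm long, collar and handle 34 mm high. Same axes; origin 17 mm above the table.
- jar: Bystander: low amber jar, 72 mm in diameter, 70 mm high. Origin at the centre of its underside.
- bottle: Bystander: clear plastic bottle, 64 mm in diameter, 200 mm high, beside the slide. Origin at the centre of its underside.
- tall_jar: Bystander: green glass jar, 68 mm in diameter, 130 mm high, beside the slide. Origin at the centre of its underside.
- brush: Bystander: wooden mushroom brush lying flat at the left of the table, under 40 mm high. Origin at the middle of its underside, x along it.
- punnet: Bystander: slatted wooden punnet 130 x 95 mm, 60 mm high. Origin at the centre of its underside.
- mug: Bystander: white mug, 80 mm in diameter, 90 mm high. Origin at the centre of its underside.

How it is judged:
On the way, in this order (a step that is already met when the one before it is completed fails the run):
1. the stop's foot is fully down in the pocket, cross holes in line (horizontal distance between stop_hole and slide_hole below 0.006 m and z of stop_hole in the frame of slide between 0.046 and 0.056 m and angle between stop's own z axis and vertical below 0.08 rad and angle between the x axis of stop and the x axis of slide, either way round below 0.12 rad), for 0.2 s.
2. the long pin is through the pocket and the foot (all of step 1 and distance between pin_mid and slide_hole below 0.009 m and angle between the x axis of pin and the x axis of slide, either way round below 0.14 rad), for 0.2 s.
At the end, for the whole second after the job is handed in: Stop seated: its hole within 6 mm sideways, 4 mm above to 6 mm below the pocket hole; tilt < 0.08 rad, turned within 0.12 rad of the hole axis. Long pin home: pin_mid within 9 mm of slide_hole, axis within 0.14 rad. Both at rest (< 20 mm/s) (all of step 2 and linear speed of each of stop, pin below 0.02 m/s); the robot touches nothing.
It fails at once if the short thick pin is moved more than 30 mm (distance of short_pin from where it was at the start of the episode above 0.03 m).
It fails at once if a jar or the bottle is moved more than 30 mm or tipped (distance of any of jar, tall_jar, bottle from where it was at the start of the episode above 0.03 m or angle between any of jar, tall_jar, bottle's own z axis and vertical above 0.35 rad).
It fails at once if the brush, punnet or mug is moved more than 30 mm (distance of any of brush, punnet, mug from where it was at the start of the episode above 0.03 m).
It also fails if it takes over 72 s, if anything falls off the work surface, if the arm or the gripper's body presses on something with over 40 N, if the wrist force passes 120 N, or if a joint passes its speed limit or range.

ROBOT

A 6-joint arm with a two-finger parallel gripper is mounted at the origin on the work surface. World frame = base frame: x ahead of the robot, y to its left, z up, the work surface at z = 0. Lengths are in m, angles in rad, forces in N, time in s.
With the tool pointing down it reaches from about 0.35 to 0.95 m from the base axis. Payload 17.4 kg.
Tool frame: the origin (TCP) lies between the finger pads; the fingertips stand 8 mm ahead of it and the grasp point (between the pads) lies 11 mm behind it; z points along the fingers, y is the line along which they close (so a half turn about z gives the same grasp; the last joint's range is limited). The gripper opens to 93 mm and grips with 3 to 60 N. Pads are 15 mm wide; open, the fingers measure 128 mm over their backs; the gripper's body (75 mm by 188 mm) begins 65 mm behind the grasp point.
Start: joints at [-1.323, 0.116, 1.442, -0, 1.584, -0.038], TCP at [0.19, -0.648, 0.227] pointing down, gripper open.
Joint ranges: [-2.83, 2.83], [-0.83, 2.19], [0.07, 2.5], [-1.14, 4.28], [0.01, 3], [-2.97, 2.97]. Speed limits (rad/s): [1.89, 1.89, 2.22, 3.14, 3.14, 3.14].

INTERFACE

Orientations are given as a unit quaternion [x, y, z, w].
In Python, from cell import manip gives the robot as it stands.
- The arm moves only by the tool send_rows, never from a script. Its argument "targets" is a list of rows, each a list of 4 numbers: the shift along the world's x, y, z normalised to -1 to 1, where 1 is 250 mm, then the turn about the world's z normalised to -1 to 1, where 1 is 60 degrees. In form: [[tx, ty, tz, twist], ...]. A call has 1 to 5 rows; each row is the pose to reach, as a shift and turn from the pose commanded when the call began; what a row does not reach only later rows make up. A row lasts 1/8 s, in which the tool goes at most 62.5 mm and 10.7 degrees, less where a joint would pass 70% of its speed; a pose out of reach is approached as far as the arm can. A call with a number of a shift or a turn outside -1 to 1 is refused whole. A call with a gripper value outside its range is refused whole. "fingers" is the finger opening in mm, from 0 to 93, set as the call begins (left out, the last holds). The fingers move at their own pace and stop on an object; "force" is the grip in N (left out, the last holds). Time passes only in rows, so rows that repeat a pose let the fingers close. It gives the time, the measured TCP pose, the force, the opening and the grip force at its end, in the units of the state.
- manip.read_state(): the state, without advancing time (a new reading comes with each control period).
- manip.get_image(name): name is "scene" or "top"; returns a dict with "frame" (400x640x3 uint8, red, green, blue), "depth" (400x640 float32, m along the optical axis (not along the pixel's ray), 0 where there is no reading), "fovy" (degrees; the focal length in pixels is half the picture's height over the tangent of half this angle, whatever the lens; pixels are square), "cx", "cy" (the principal point, pixels), "camera_from_world" (4x4, takes a point from world to camera coordinates). Camera axes: x right, y up, looking along -z (the intrinsics and any distortion apply to the point x, -y, -z); pixel columns grow to the right and rows downward; lengths in m; the calibration is good to about 2 mm. A picture is of the moment at which its call begins.
- manip.job_done(): hands the job in; it is judged then, once.
The state is a dict: "time_s": time; "joint_positions": joint angles; "joint_velocities": joint speeds; "joint_torque": joint torques, N m; "eef_pos": TCP position; "tool_rot": TCP orientation; "force": force on the tool from outside, world axes, zero at the start; "wrist_torque": the same for the moment, N m; "grip_width": opening from 0.0 (shut) to 1.0 (fully open); "grip_force": force on a finger pad.
Only numpy, scipy, OpenCV 4.12 (cv2) and the standard library are available. Lean on these libraries where they do the work, as an engineer would, in place of code of your own. Each camera call takes 0.05 s, during which the arm holds its last target. There are 200 camera calls.

## Working session

There is one attempt and no reset: what is moved stays moved. The work goes in short steps, Python scripts to look and compute and a tool call to move; the robot and the scene stay as the last step left them, time stands still between calls to the robot, and variables do not carry over. Pictures are saved under pics/ and viewed, at most 10 in all, crops included, and the job is handed in when it is done.

Besides the shell and the picture viewer there is one more tool, called after ">>>" as a command line: name --pt "numbers of a row" for each row, then --argument value for the rest. send_rows: Moves the arm, as the interface text tells. Scaled input: -1 to 1 covers 250 mm each way for a shift and 60 degrees each way for a turn. Its arguments: {"type":"object","properties":{"targets":{"type":"array"},"fingers":{"type":"number"},"force":{"type":"number"}},"required":["targets"]}

```bash
mkdir -p pics; cat > h.py <<'E'
import numpy as np, cv2, pickle
from cell import manip
def grab(n):
    im=manip.get_image(n); pickle.dump(im,open(f'{n}.pkl','wb')); return im
def pts(im):
    h,w=im['depth'].shape; f=h/2/np.tan(np.radians(im['fovy'])/2)
    v,u=np.mgrid[:h,:w]; d=im['depth'].astype(float)
    c=np.stack([(u-im['cx'])/f*d,-(v-im['cy'])/f*d,-d,np.ones_like(d)],-1)
    return (c@np.linalg.inv(im['camera_from_world']).T)[...,:3]
def ray(im,u,v,z):
    h=im['depth'].shape[0]; f=h/2/np.tan(np.radians(im['fovy'])/2)
    T=np.linalg.inv(im['camera_from_world']); d=T[:3,:3]@[(u-im['cx'])/f,-(v-im['cy'])/f,-1]
    return T[:3,3]+d*(z-T[2,3])/d[2]
E
python3 - <<'E'
from h import *
for n in('scene','top'):
    im=grab(n); cv2.imwrite(f'pics/{n}0.png',im['frame'][...,::-1]); print(n,[k for k in im],im['fovy'],im['cx'],im['cy'],np.linalg.inv(im['camera_from_world'])[:3].round(3).tolist(),[im[k] for k in im if 'dist' in k])
s=manip.read_state();print(s)
E
```

```text
scene ['frame', 'depth', 'fovy', 'cx', 'cy', 'camera_from_world'] 57.16169234851556 320.22281100778673 200.19457459820356 [[-0.183, -0.851, 0.492, 1.117], [0.983, -0.153, 0.101, 0.151], [-0.011, 0.502, 0.865, 1.088]] []
top ['frame', 'depth', 'fovy', 'cx', 'cy', 'camera_from_world'] 42.37581119883218 308.9236383643717 195.71582365551095 [[-0.011, 0.973, -0.229, 0.13], [-1.0, -0.011, 0.002, 0.032], [-0.001, 0.229, 0.973, 1.93]] []
{'time_s': 0.1, 'joint_positions': array([-1.32279403e+00,  1.16458332e-01,  1.44219407e+00,  1.78646262e-05,
        1.58401157e+00, -3.77840013e-02]), 'joint_velocities': array([-4.92989892e-07, -1.12386937e-03, -3.09438559e-03,  4.93287168e-05,
       -8.78476058e-04,  6.70265289e-04]), 'joint_torque': array([ 1.05345451e-03, -7.22886801e+01, -6.23867798e+01,  7.81662064e-02,
        2.27920711e-02, -8.53461233e-05]), 'eef_pos': array([ 0.1902543 , -0.64744996,  0.22596803]), 'tool_rot': array([ 9.89807975e-01,  1.42407460e-01, -4.73164349e-05, -5.33636896e-04]), 'force': array([-0.49662313, -0.37706   , -0.63685957]), 'wrist_torque': array([0.02243043, 0.03522223, 0.00528603]), 'grip_force': 0.0, 'grip_width': 1.0006365096915018}
```

View pics/top0.png

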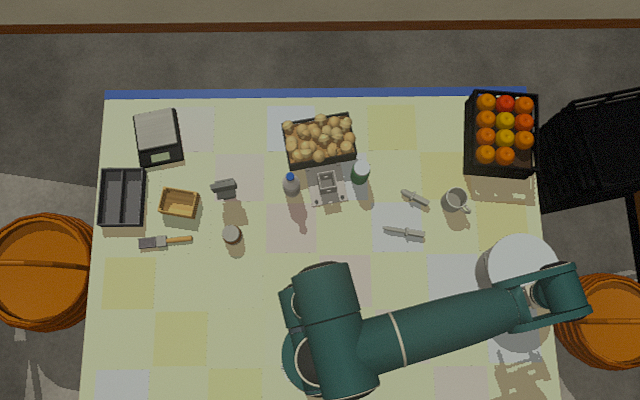

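View pics/scene0.png

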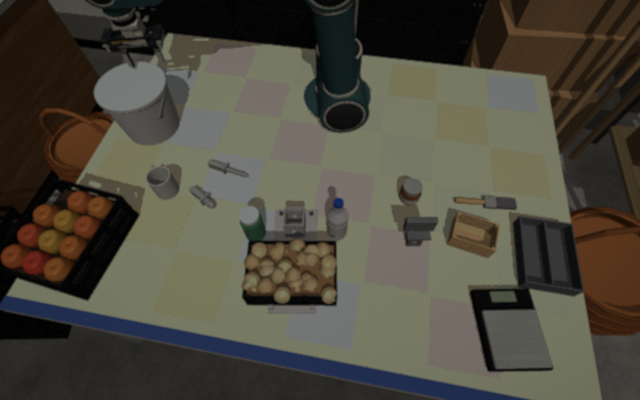

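Top view: slide pocket about (327,182), bottle (291,184), green jar (360,172), stop (224,188), jar (232,234), long pin (404,233), short pin (414,199). Scene view: pocket (293,220), stop (420,229), long pin (228,168). Next I measure with depth and take enlarged crops.

```bash
cat > m.py <<'E'
from h import *
T=pickle.load(open('top.pkl','rb'));S=pickle.load(open('scene.pkl','rb'))
def comp(n,im,u0,u1,v0,v1,zl,zh):
    P=pts(im)[v0:v1,u0:u1]; z=P[...,2]; m=((z>zl)&(z<zh)).astype('uint8')
    k,lab,st,_=cv2.connectedComponentsWithStats(m)
    if k<2: print(n,'none',z.min(),z.max());return
    i=1+np.argmax(st[1:,4]); Q=P[lab==i]
    r=cv2.minAreaRect((Q[:,:2]*1000).astype(np.float32))
    print(n,len(Q),'mean',(Q.mean(0)*1000).round(1),'zmax',(Q[:,2].max()*1000).round(1),'rect',np.round(r[0],1),np.round(r[1],1),round(r[2],1))
for nm,im,boxes in(('T',T,dict(stop=(205,245,170,215),pin=(375,430,220,245),short=(398,432,185,212),bottle=(281,302,165,200),tall=(350,372,155,188),jar=(220,245,222,247),pocket=(308,348,165,205),mug=(440,475,185,215))),
 ('S',S,dict(stop=(400,440,212,248),pin=(205,252,155,180),short=(186,218,182,210),bottle=(325,352,196,240),tall=(238,268,203,242),jar=(395,425,175,205),pocket=(275,315,200,242)))):
    for k,b in boxes.items():
        comp(nm+' '+k,im,*b,*((.13,.16) if k=='stop' else (.08,.11) if k=='pocket' else (.01,.3)))
    comp(nm+' stopcollar',im,*boxes['stop'],.078,.1)
    P=pts(im);print('table z',np.median(P[250:300,180:220,2] if nm=='T' else P[150:170,270:300,2]))
def crop(im,u0,u1,v0,v1,s): return cv2.resize(im['frame'][v0:v1,u0:u1,::-1],None,fx=s,fy=s,interpolation=cv2.INTER_CUBIC)
a=crop(T,200,300,160,210,4);b=crop(T,300,400,160,210,4);c=crop(S,240,340,190,250,4);d=crop(S,180,280,150,210,4)
e=np.vstack([np.hstack([a,b]),np.hstack([c,d])]);cv2.imwrite('pics/crop0.png',e);print(e.shape)
E
python3 m.py
```

```text
T stop 163 mean [593.6 337.  146.9] zmax 159.6 rect [595.3 337.9] [24.1 88.2] 9.3
T pin 224 mean [ 439.3 -328.2   25.7] zmax 44.8 rect [ 441.4 -321.8] [157.4  29.3] 77.0
T short 211 mean [ 568.9 -369.2   29.8] zmax 48.9 rect [ 571.7 -369.6] [111.8  38.1] 63.8
T bottle 363 mean [597.5  94.5 124.5] zmax 215.8 rect [625.6  92.3] [ 64.3 102.2] 84.4
T tall 391 mean [ 648.1 -158.1  104. ] zmax 143.9 rect [ 669.1 -156.7] [100.1  65.4] 15.0
T jar 330 mean [428.1 313.1  61. ] zmax 83.0 rect [432.9 314.5] [68.7 73.1] 44.9
T pocket 155 mean [624.3 -37.2  92.9] zmax 108.4 rect [622.8 -36.4] [65.6 63.3] 10.1
T mug 445 mean [ 548.8 -516.3   55.8] zmax 108.5 rect [ 554.6 -523.5] [118.6 109.3] 7.5
T stopcollar 155 mean [574.7 334.6  89.1] zmax 100.0 rect [574.4 335.4] [30.3 84.6] 10.8
table z 0.0012211654578423436
S stop 282 mean [596.7 339.7 144.9] zmax 153.6 rect [594.6 340.2] [21.6 88.7] 11.3
S pin 245 mean [ 441.7 -328.2   23.5] zmax 34.4 rect [ 439.9 -320. ] [153.9  30.2] 84.7
S short 242 mean [ 574.1 -364.6   28.7] zmax 39.0 rect [ 571.9 -368.4] [110.1  33.6] 67.7
S bottle 707 mean [624.5 100.  116.8] zmax 202.4 rect [613.8  99.5] [54.6 63.5] 9.0
S tall 705 mean [ 671.  -151.3   96.8] zmax 134.7 rect [ 679.5 -148.7] [110.4  66.2] 26.1
S jar 483 mean [443.2 317.3  55. ] zmax 74.8 rect [435.2 319.9] [66.4 69.5] 33.9
S pocket 241 mean [619.3 -36.5  90.6] zmax 100.4 rect [620.9 -35.2] [67.1 63.6] 9.6
S stopcollar 266 mean [614.4 343.6  88.6] zmax 100.0 rect [614.4 344.1] [28.4 85. ] 10.7
table z 6.450769369148457e-05
(440, 800, 3)
```

View pics/crop0.png

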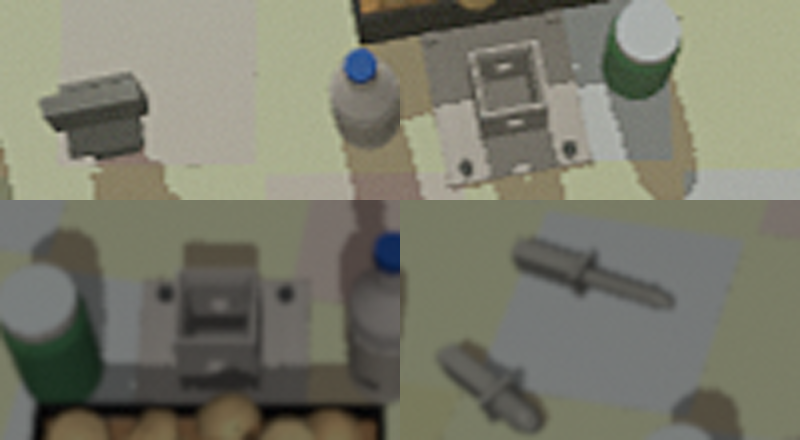

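Crops: pocket open with its front hole facing the robot, stop's paddle broad side roughly parallel to the slide's front, long pin nose toward +y. Next I refine yaws and the pin.

```bash
cat > m2.py <<'E'
from h import *
T=pickle.load(open('top.pkl','rb'));S=pickle.load(open('scene.pkl','rb'))
def mask(im,b,zl,zh):
    u0,u1,v0,v1=b; z=pts(im)[v0:v1,u0:u1,2]; m=((z>zl)&(z<zh)).astype('uint8')
    k,l,st,_=cv2.connectedComponentsWithStats(m); i=1+np.argmax(st[1:,4]); v,u=np.nonzero(l==i); return u+u0,v+v0
for n,im,b in(('T',T,(375,430,220,245)),('S',S,(205,252,155,180))):
    u,v=mask(im,b,.008,.1); Q=np.array([ray(im,a,c,.018)[:2] for a,c in zip(u,v)])*1000
    # centreline by slices along the rough axis
    d=np.array([np.cos(1.41),np.sin(1.41)])
    for _ in range(3):
        nrm=np.array([-d[1],d[0]]); s=Q@d; t=Q@nrm; bins=np.arange(s.min()+4,s.max()-4,6)
        c=np.array([[x+3,(t[(s>=x)&(s<x+6)].min()+t[(s>=x)&(s<x+6)].max())/2] for x in bins])
        p=np.polyfit(c[:,0],c[:,1],1); d=d+p[0]*nrm; d/=np.linalg.norm(d)
    nrm=np.array([-d[1],d[0]]); s=Q@d; t=Q@nrm
    print(n,'pin yaw',np.degrees(np.arctan2(d[1],d[0])).round(1),'tail',(s.min()*d+np.median(c[:,1])*nrm).round(1),'nose',(s.max()*d+np.median(c[:,1])*nrm).round(1),'len',np.ptp(s).round(1))
    print([(round(x-s.min()),round(np.ptp(t[(s>=x)&(s<x+6)]))) for x in bins])
print('plate front corners',ray(T,312.5,206.5,.006),ray(T,347.5,200,.006))
# crate front edge from scene/top: boundary of dark pixels
for n,im,us,vr in(('T',T,range(292,350,2),(185,140)),('S',S,range(252,332,2),(222,260))):
    g=cv2.cvtColor(im['frame'],cv2.COLOR_RGB2GRAY).astype(int); L=[]
    for u in us:
        col=[g[v,u] for v in range(vr[0],vr[1],1 if vr[1]>vr[0] else -1)]
        k=next((i for i,x in enumerate(col) if x<32),None)
        if k is not None: L.append(ray(im,u,vr[0]+(k if vr[1]>vr[0] else -k),.006 if n=='T' else .1)[:2]*1000)
    L=np.array(L)
    if len(L)>5:
        l=cv2.fitLine(L.astype(np.float32),cv2.DIST_HUBER,0,.01,.01).ravel(); print(n,'crate edge yaw',np.degrees(np.arctan2(l[1],l[0])).round(1),len(L))
for n,im,bs in(('T',T,((205,245,170,215),(308,348,165,205))),('S',S,((400,440,212,248),(275,315,200,242)))):
    for nm,b,z,lo,hi in(('paddle',bs[0],.148,.135,.165),('rim',bs[1],.095,.085,.11)):
        u,v=mask(im,b,lo,hi); Q=np.array([ray(im,a,c,z)[:2] for a,c in zip(u,v)])*1000
        r=cv2.minAreaRect(Q.astype(np.float32)); print(n,nm,np.round(r[0],1),np.round(r[1],1),round(r[2],1),'mean',Q.mean(0).round(1))
E
python3 m2.py
```

```text
T pin yaw 78.8 tail [ 426.1 -398.9] nose [ 458.3 -236.6] len 165.4
[(4, 20), (10, 19), (16, 23), (22, 23), (28, 19), (34, 20), (40, 30), (46, 31), (52, 20), (58, 19), (64, 31), (70, 31), (76, 23), (82, 12), (88, 12), (94, 16), (100, 16), (106, 12), (112, 11), (118, 15), (124, 20), (130, 15), (136, 26), (142, 23), (148, 11), (154, 4), (160, 3)]
S pin yaw 78.8 tail [ 425.1 -401.1] nose [ 456.7 -241.6] len 162.6
[(4, 21), (10, 25), (16, 28), (22, 24), (28, 30), (34, 30), (40, 30), (46, 24), (52, 28), (58, 33), (64, 33), (70, 33), (76, 28), (82, 15), (88, 18), (94, 15), (100, 14), (106, 15), (112, 18), (118, 15), (124, 14), (130, 15), (136, 14), (142, 15), (148, 10), (154, 9)]
plate front corners [0.54037132 0.01536555 0.006     ] [ 0.56431833 -0.11874709  0.006     ]
S crate edge yaw -79.7 29
T paddle [592.9 337.3] [24.7 89.7] 11.2 mean [593.6 338. ]
T rim [622.5 -37.1] [65.9 63.1] 10.1 mean [623.8 -37.2]
S paddle [598.5 339.6] [25.6 92.2] 10.2 mean [597.  339.3]
S rim [624.3 -34.4] [68.7 63.5] 10.2 mean [619.5 -36.7]
```

>>> send_rows --pt "0.08 0.2 0.1 0.07" --pt "0.16 0.4 0.2 0.14" --pt "0.24 0.6 0.3 0.21" --pt "0.32 0.8 0.4 0.28" --pt "0.4 1 0.4 0.35" --fingers 93 --force 40

```text
time_s: 0.72
eef_pos: [0.2908, -0.3962, 0.3285]
tool_rot: [0.947, 0.321, 0.0, 0.001]
force: [0.6, -0.9, 0.0]
grip_width: 1.001
grip_force: 0.0
```

>>> send_rows --pt "0.08 0.2 0 0.07" --pt "0.16 0.4 0 0.14" --pt "0.24 0.6 0 0.21" --pt "0.32 0.8 0 0.28" --pt "0.4 1 0 0.35"

```text
time_s: 1.35
eef_pos: [0.3905, -0.1459, 0.3266]
tool_rot: [0.872, 0.489, 0.0, 0.0]
force: [1.1, -0.3, 0.8]
grip_width: 1.002
grip_force: 0.0
```

>>> send_rows --pt "0.08 0.2 0 0.07" --pt "0.16 0.4 0 0.14" --pt "0.24 0.6 0 0.21" --pt "0.32 0.8 0 0.28" --pt "0.4 1 0 0.35"

```text
time_s: 1.98
eef_pos: [0.4905, 0.1043, 0.3265]
tool_rot: [0.769, 0.64, -0.0, 0.0]
force: [0.6, -1.7, 0.7]
grip_width: 1.0
grip_force: 0.0
```

>>> send_rows --pt "0.08 0.2 0 0.07" --pt "0.16 0.4 0 0.14" --pt "0.24 0.6 0 0.21" --pt "0.32 0.8 0 0.28" --pt "0.4 0.94 -0.1 0.35"

```text
time_s: 2.6
eef_pos: [0.5909, 0.3398, 0.3025]
tool_rot: [0.639, 0.769, 0.001, 0.0]
force: [0.4, -0.6, 0.1]
grip_width: 0.999
grip_force: 0.0
```

```bash
cat >> h.py <<'E'
def st():
    s=manip.read_state(); q=s['tool_rot']; x,y,z,w=q
    yd=np.degrees(np.arctan2(1-2*(x*x+z*z),2*(x*y-z*w)))
    print('t',round(s['time_s'],2),'tcp',(s['eef_pos']*1000).round(1),'closing dir',yd.round(2),'F',s['force'].round(1),'M',s['wrist_torque'].round(2),'grip',round(s['grip_width']*93,1),s['grip_force'],'j',s['joint_positions'].round(2))
E
python3 -c "from h import *;st()"
```

```text
t 2.6 tcp [590.9 339.8 302.5] closing dir 10.58 F [ 0.4 -0.6  0.1] M [ 0.02 -0.11  0.02] grip 92.9 0.0 j [0.48 0.12 1.32 0.   1.7  0.3 ]
```

>>> send_rows --pt "0.018 -0.005 -0.2 0" --pt "0.018 -0.005 -0.4 0" --pt "0.018 -0.005 -0.6 0" --pt "0.018 -0.005 -0.774 0" --pt "0.018 -0.005 -0.774 0"

```text
time_s: 3.22
eef_pos: [0.5932, 0.3353, 0.1044]
tool_rot: [0.64, 0.768, -0.003, -0.001]
force: [-0.5, 0.3, 0.5]
grip_width: 1.0
grip_force: 0.0
```

>>> send_rows --pt "0 0 0 0" --pt "0 0 0 0" --pt "0 0 0 0" --pt "0 0 0 0" --pt "0 0 0 0" --fingers 10

```text
time_s: 3.85
eef_pos: [0.5948, 0.3361, 0.1084]
tool_rot: [0.64, 0.768, 0.0, 0.0]
force: [-0.4, -0.8, -1.1]
grip_width: 0.512
grip_force: 0.0
```

```bash
python3 -c "from h import *;st()"
```

```text
t 3.85 tcp [594.8 336.1 108.4] closing dir 10.37 F [-0.4 -0.8 -1.1] M [-0.06 -0.09  0.02] grip 47.6 0.0 j [0.48 0.19 1.56 0.   1.4  0.3 ]
```

>>> send_rows --pt "0 0 0 0" --pt "0 0 0 0" --pt "0 0 0 0" --pt "0 0 0 0" --pt "0 0 0 0"

```text
time_s: 4.47
eef_pos: [0.5948, 0.3361, 0.1081]
tool_rot: [0.64, 0.768, -0.0, -0.0]
force: [-0.7, -1.0, -0.4]
grip_width: 0.21
grip_force: 40.0
```

>>> send_rows --pt "0 0 0 0" --pt "0 0 0 0" --pt "0 0 0.1 0" --pt "0 0 0.25 0" --pt "0 0 0.5 0"

```text
time_s: 5.1
eef_pos: [0.594, 0.3357, 0.2317]
tool_rot: [0.64, 0.768, -0.002, -0.001]
force: [0.4, 0.2, -3.4]
grip_width: 0.21
grip_force: 40.0
```

```bash
python3 -c "from h import *;st()"
```

```text
t 5.1 tcp [594.  335.7 231.7] closing dir 10.37 F [ 0.4  0.2 -3.4] M [ 0.01 -0.22  0.01] grip 19.6 39.98819589614868 j [ 0.48  0.13  1.41 -0.    1.6   0.3 ]
```

>>> send_rows --pt "0 -0.05 0.2 0" --pt "0 -0.2 0.4 0" --pt "0.02 -0.4 0.52 0" --pt "0.04 -0.6 0.52 0" --pt "0.054 -0.8 0.52 0"

```text
time_s: 5.72
eef_pos: [0.6083, 0.1346, 0.363]
tool_rot: [0.64, 0.768, -0.0, 0.0]
force: [0.5, 0.0, -5.5]
grip_width: 0.215
grip_force: 40.0
```

>>> send_rows --pt "0.02 -0.2 0 0" --pt "0.03 -0.4 0 0" --pt "0.054 -0.6 0 0" --pt "0.054 -0.69 0 0" --pt "0.054 -0.69 0 0"

```text
time_s: 6.35
eef_pos: [0.6217, -0.0374, 0.3627]
tool_rot: [0.641, 0.768, -0.0, -0.0]
force: [0.8, 0.5, -3.9]
grip_width: 0.215
grip_force: 40.0
```

>>> send_rows --pt "0 0 -0.1 0" --pt "0 0 -0.3 0" --pt "0 0 -0.45 0" --pt "0 0 -0.55 0" --pt "0 0 -0.55 0"

```text
time_s: 6.98
eef_pos: [0.6211, -0.035, 0.2237]
tool_rot: [0.64, 0.769, -0.001, -0.001]
force: [-0.2, -0.4, -3.4]
grip_width: 0.214
grip_force: 40.0
```

```bash
python3 - <<'E'
from h import *
st()
def crop(im,u0,u1,v0,v1,s): return cv2.resize(im['frame'][v0:v1,u0:u1,::-1],None,fx=s,fy=s,interpolation=cv2.INTER_CUBIC)
T=grab('top');S=grab('scene');cv2.imwrite('pics/c1.png',np.hstack([crop(T,290,370,140,220,5),crop(S,250,330,150,230,5)]))
E
```

```text
t 6.97 tcp [621.1 -35.  223.7] closing dir 10.44 F [-0.2 -0.4 -3.4] M [-0.01 -0.13  0.01] grip 19.9 39.98753249645233 j [-0.1   0.    1.56  0.    1.58 -0.28]
```

View pics/c1.png

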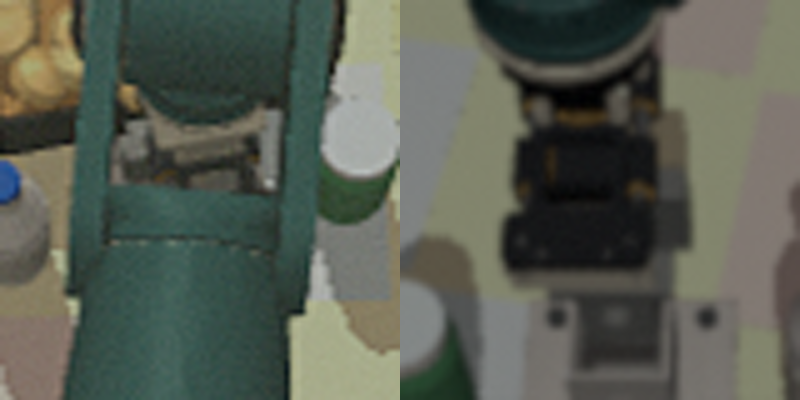

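The top view is blocked by the arm. The scene view shows the gripper and stop over the pocket, pocket mouth around (620,335) in the crop. I descend slowly and feel.

>>> send_rows --pt "0 0 -0.03 0" --pt "0 0 -0.06 0" --pt "0 0 -0.09 0" --pt "0 0 -0.11 0" --pt "0 0 -0.11 0"

```text
time_s: 7.7
eef_pos: [0.6216, -0.0364, 0.1976]
tool_rot: [0.64, 0.768, -0.0, -0.0]
force: [0.0, -0.1, -4.5]
grip_width: 0.21
grip_force: 40.0
```

```bash
python3 -c "from h import *;st()"
```

```text
t 7.7 tcp [621.6 -36.4 197.6] closing dir 10.37 F [ 0.  -0.1 -4.5] M [-0.05 -0.14 -0.01] grip 19.6 39.98750567436218 j [-0.1   0.01  1.6   0.    1.53 -0.28]
```

>>> send_rows --pt "0 0 -0.015 0" --pt "0 0 -0.03 0" --pt "0 0 -0.045 0" --pt "0 0 -0.05 0" --pt "0 0 -0.05 0"

```text
time_s: 8.32
eef_pos: [0.6223, -0.0373, 0.1866]
tool_rot: [0.64, 0.768, -0.0, 0.001]
force: [0.9, -6.9, 3.4]
grip_width: 0.213
grip_force: 40.0
```

```bash
python3 -c "from h import *;st()"
```

```text
t 8.32 tcp [622.3 -37.3 186.6] closing dir 10.34 F [ 0.9 -6.9  3.4] M [-1.77 -0.37 -0.06] grip 19.8 39.990413188934326 j [-0.1   0.02  1.61 -0.    1.51 -0.28]
```

>>> send_rows --pt "0 -0.006 0 0" --pt "0 -0.008 0 0" --pt "0 -0.008 -0.02 0" --pt "0 -0.008 -0.04 0" --pt "0 -0.008 -0.04 0"

```text
time_s: 8.95
eef_pos: [0.6214, -0.0385, 0.1745]
tool_rot: [0.64, 0.768, -0.001, -0.001]
force: [1.7, -3.6, -6.2]
grip_width: 0.215
grip_force: 40.0
```

```bash
python3 -c "from h import *;st()"
```

```text
t 8.95 tcp [621.4 -38.5 174.5] closing dir 10.37 F [ 1.7 -3.6 -6.2] M [-1.16 -0.29 -0.1 ] grip 20.0 39.98998939990997 j [-0.1   0.02  1.62 -0.    1.5  -0.28]
```

>>> send_rows --pt "0.002 -0.004 -0.02 0" --pt "0.002 -0.004 -0.05 0" --pt "0.002 -0.004 -0.08 0" --pt "0.002 -0.004 -0.1 0" --pt "0.002 -0.004 -0.1 0"

```text
time_s: 9.57
eef_pos: [0.6221, -0.0393, 0.1501]
tool_rot: [0.64, 0.768, -0.0, -0.0]
force: [0.5, 0.1, -3.7]
grip_width: 0.217
grip_force: 40.0
```

```bash
python3 -c "from h import *;st()"
```

```text
t 9.57 tcp [622.1 -39.3 150.1] closing dir 10.38 F [ 0.5  0.1 -3.7] M [-0.1  -0.12 -0.02] grip 20.2 39.98743236064911 j [-0.1   0.04  1.65  0.    1.46 -0.29]
```

>>> send_rows --pt "0 0 -0.03 0" --pt "0 0 -0.06 0" --pt "0 0 -0.09 0" --pt "0 0 -0.106 0" --pt "0 0 -0.11 0"

```text
time_s: 10.2
eef_pos: [0.6223, -0.0394, 0.1231]
tool_rot: [0.64, 0.768, -0.0, -0.0]
force: [-1.8, -0.0, 0.5]
grip_width: 0.212
grip_force: 40.0
```

```bash
python3 -c "from h import *;st()"
```

```text
t 10.2 tcp [622.3 -39.4 123.1] closing dir 10.37 F [-1.8 -0.   0.5] M [0.03 0.41 0.01] grip 19.7 39.98788118362427 j [-0.1   0.05  1.68  0.    1.41 -0.29]
```

>>> send_rows --pt "0 0 -0.004 0" --pt "0 0 -0.004 0"

```text
time_s: 10.45
eef_pos: [0.6223, -0.0394, 0.1231]
tool_rot: [0.64, 0.768, 0.0, 0.0]
force: [-4.1, -0.1, 3.6]
grip_width: 0.21
grip_force: 40.0
```

>>> send_rows --pt "0 0 0 0" --pt "0 0 0 0" --pt "0 0 0 0" --pt "0 0 0 0" --pt "0 0 0 0" --fingers 60

```text
time_s: 11.08
eef_pos: [0.6223, -0.0394, 0.1221]
tool_rot: [0.64, 0.768, 0.0, -0.0]
force: [-0.3, -0.3, 0.8]
grip_width: 0.644
grip_force: 0.0
```

>>> send_rows --pt "0 0 0.1 0" --pt "0 0 0.25 0" --pt "0 0 0.5 0" --pt "-0.1 -0.1 0.7 0" --pt "-0.2 -0.2 0.8 0"

```text
time_s: 11.7
eef_pos: [0.572, -0.0898, 0.3253]
tool_rot: [0.64, 0.768, 0.001, 0.001]
force: [-0.9, -0.9, 0.1]
grip_width: 0.648
grip_force: 0.0
```

>>> send_rows --pt "-0.15 -0.2 0 -0.03" --pt "-0.3 -0.4 0 -0.06" --pt "-0.45 -0.6 0 -0.09" --pt "-0.5 -0.8 0 -0.12" --pt "-0.5 -1 0 -0.18"

```text
time_s: 12.32
eef_pos: [0.4462, -0.341, 0.323]
tool_rot: [0.711, 0.704, 0.0, 0.001]
force: [0.6, 1.1, -0.2]
grip_width: 0.648
grip_force: 0.0
```

```bash
python3 - <<'E'
from h import *
st()
def crop(im,u0,u1,v0,v1,s): return cv2.resize(im['frame'][v0:v1,u0:u1,::-1],None,fx=s,fy=s,interpolation=cv2.INTER_CUBIC)
T=grab('top');S=grab('scene');cv2.imwrite('pics/c2.png',np.hstack([crop(T,290,370,140,220,5),crop(S,250,330,150,230,5)]))
for n,im,b in(('T',T,(308,348,150,205)),('S',S,(275,315,180,242))):
    u0,u1,v0,v1=b; z=pts(im)[v0:v1,u0:u1,2]; m=((z>.145)&(z<.18)).astype('uint8')
    k,l,s,_=cv2.connectedComponentsWithStats(m); i=1+np.argmax(s[1:,4]); v,u=np.nonzero(l==i)
    Q=np.array([ray(im,a+u0,c+v0,.163)[:2] for a,c in zip(u,v)])*1000
    r=cv2.minAreaRect(Q.astype(np.float32)); print(n,len(Q),np.round(r[0],1),np.round(r[1],1),round(r[2],1),'mean',Q.mean(0).round(1),'z',np.median(z[l==i]))
E
```

```text
t 12.32 tcp [ 446.2 -341.   323. ] closing dir -0.56 F [ 0.6  1.1 -0.2] M [-0.01 -0.13 -0.02] grip 60.3 0.0 j [-0.7  -0.14  1.54  0.    1.74 -0.69]
T 162 [620.7 -35.9] [24.5 90.4] 11.1 mean [621.  -35.7] z 0.16307398088062053
S 260 [627.5 -33.2] [26.4 87.8] 10.2 mean [626.7 -32.7] z 0.16166253445857826
```

View pics/c2.png

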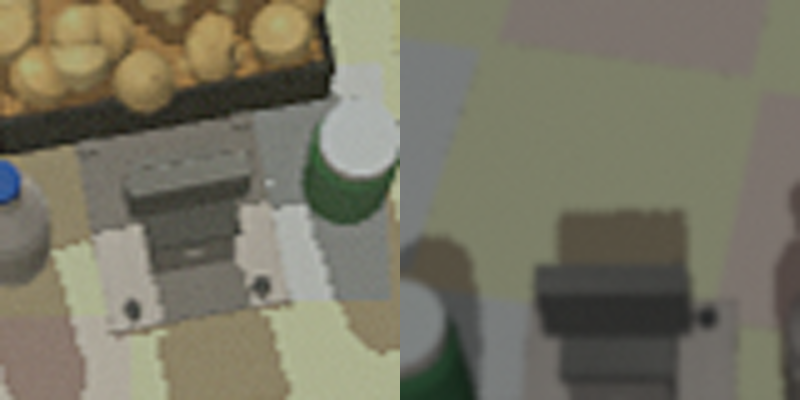

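Picture: stop sits upright in the pocket, collar on the rim, in line with the slide. Now the pin.

>>> send_rows --pt "-0.03 -0.06 -0.2 -0.06" --pt "-0.059 -0.114 -0.4 -0.12" --pt "-0.059 -0.114 -0.6 -0.175" --pt "-0.059 -0.114 -0.8 -0.175" --pt "-0.059 -0.114 -0.96 -0.175"

```text
time_s: 13.05
eef_pos: [0.4323, -0.367, 0.0802]
tool_rot: [0.771, 0.637, 0.0, -0.0]
force: [0.2, -0.2, 0.4]
grip_width: 0.649
grip_force: 0.0
```

>>> send_rows --pt "0 0 -0.1 0" --pt "0 0 -0.2 0" --pt "0 0 -0.284 0" --pt "0 0 -0.284 0" --pt "0 0 -0.284 0"

```text
time_s: 13.68
eef_pos: [0.4328, -0.3679, 0.0115]
tool_rot: [0.771, 0.637, 0.0, 0.0]
force: [0.5, 0.9, 0.7]
grip_width: 0.64
grip_force: 0.0
```

```bash
python3 -c "from h import *;st()"
```

```text
t 13.68 tcp [ 432.8 -367.9   11.5] closing dir -10.91 F [0.5 0.9 0.7] M [-0.06 -0.12  0.  ] grip 59.6 0.0 j [-0.75  0.03  1.89  0.    1.22 -0.56]
```

>>> send_rows --pt "0 0 0 0" --pt "0 0 0 0" --pt "0 0 0 0" --pt "0 0 0 0" --pt "0 0 0 0" --fingers 8 --force 55

```text
time_s: 14.3
eef_pos: [0.4325, -0.3679, 0.0112]
tool_rot: [0.771, 0.637, -0.0, -0.0]
force: [-1.5, -0.2, 1.1]
grip_width: 0.212
grip_force: 55.0
```

>>> send_rows --pt "0 0 0 0" --pt "0 0 0 0" --pt "0 0 0 0" --pt "0 0 0 0" --pt "0 0 0 0"

```text
time_s: 14.92
eef_pos: [0.4325, -0.3679, 0.0112]
tool_rot: [0.771, 0.637, -0.0, -0.0]
force: [-3.1, 0.5, 3.6]
grip_width: 0.213
grip_force: 55.0
```

>>> send_rows --pt "0 0 0.05 0" --pt "0 0 0.15 0" --pt "0 0 0.3 0" --pt "0 0 0.4 0" --pt "0 0 0.4 0"

```text
time_s: 15.55
eef_pos: [0.4333, -0.3685, 0.1134]
tool_rot: [0.771, 0.637, 0.0, 0.002]
force: [0.4, -0.3, -3.3]
grip_width: 0.207
grip_force: 55.0
```

```bash
python3 -c "from h import *;st()"
```

```text
t 15.55 tcp [ 433.3 -368.5  113.4] closing dir -10.92 F [ 0.4 -0.3 -3.3] M [-0.06 -0.04  0.02] grip 19.3 54.96787369251251 j [-0.75 -0.06  1.81  0.    1.39 -0.56]
```

>>> send_rows --pt "0.0 0.12 0 -0.1" --pt "0.01 0.24 0 -0.23" --pt "0.015 0.36 0 -0.36" --pt "0.02 0.48 0 -0.49" --pt "0.02 0.6 0 -0.6"

```text
time_s: 16.18
eef_pos: [0.4371, -0.2166, 0.1097]
tool_rot: [0.931, 0.365, -0.0, -0.001]
force: [-0.7, 0.6, -3.5]
grip_width: 0.211
grip_force: 55.0
```

>>> send_rows --pt "0.0 0.12 0 -0.12" --pt "0.01 0.24 0 -0.25" --pt "0.015 0.36 0 -0.38" --pt "0.015 0.48 0 -0.51" --pt "0.015 0.596 0 -0.55"

```text
time_s: 16.8
eef_pos: [0.4407, -0.0677, 0.1098]
tool_rot: [0.996, 0.086, -0.001, -0.0]
force: [0.2, 0.4, -2.6]
grip_width: 0.212
grip_force: 55.0
```

>>> send_rows --pt "0 0 -0.08 0" --pt "0 0 -0.16 0" --pt "0 0 -0.24 0" --pt "0 0 -0.26 0" --pt "0 0 -0.26 0"

```text
time_s: 17.42
eef_pos: [0.441, -0.0692, 0.0455]
tool_rot: [0.996, 0.088, -0.001, -0.0]
force: [0.2, 0.3, -2.3]
grip_width: 0.21
grip_force: 55.0
```

```bash
python3 - <<'E'
from h import *
st()
def crop(im,u0,u1,v0,v1,s): return cv2.resize(im['frame'][v0:v1,u0:u1,::-1],None,fx=s,fy=s,interpolation=cv2.INTER_CUBIC)
T=grab('top');S=grab('scene');cv2.imwrite('pics/c3.png',np.hstack([crop(T,290,370,160,260,5),crop(S,250,330,130,230,5)]))
E
```

```text
t 17.43 tcp [441.  -69.2  45.5] closing dir -79.93 F [ 0.2  0.3 -2.3] M [-0.04  0.07  0.01] grip 19.6 54.967782497406006 j [-0.21 -0.29  2.12 -0.    1.31  1.18]
```

View pics/c3.png

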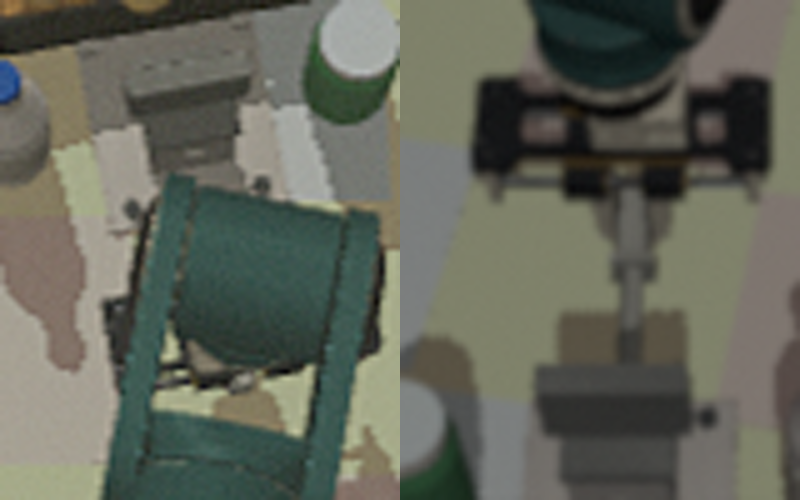

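Scene view shows the pin held straight ahead of the pocket: shank crop (629,300), stop paddle centred at about (614,370). I check the lateral offset in that view.

```bash
python3 - <<'E'
from h import *
S=pickle.load(open('scene.pkl','rb'));P=pts(S);a=np.radians(10.1);n=np.array([-np.sin(a),np.cos(a)]);d=np.array([np.cos(a),np.sin(a)])
st_=manip.read_state()['eef_pos'][:2]*1000
print('tcp along/lat',st_@d,st_@n)
z=P[...,2]
print('pin rows: row, width, lat')
for v in range(176,206,2):
    us=[u for u in range(284,308) if .03<z[v,u]<.075]
    if us: c=[ray(S,u,v,.05)[:2]*1000 for u in (us[0]-.5,us[-1]+.5)]; print(v,us[0],us[-1],'lat',np.round((c[0]@n+c[1]@n)/2,1),'w',np.round(c[1]@n-c[0]@n,1),'along',np.round(c[0]@d,1))
print('paddle rows')
for v in range(203,219,2):
    us=[u for u in range(268,320) if z[v,u]>.1]
    if us:
        zz=np.median(z[v,us]); c=[ray(S,u,v,min(zz,.163))[:2]*1000 for u in (us[0]-.5,us[-1]+.5)]; print(v,us[0],us[-1],zz.round(3),'lat',np.round((c[0]@n+c[1]@n)/2,1),'w',np.round(c[1]@n-c[0]@n,1))
E
```

```text
tcp along/lat 422.53995319054445 -145.494824557571
pin rows: row, width, lat
176 290 303 lat -144.4 w 47.7 along 428.6
178 292 302 lat -142.4 w 37.3 along 436.7
180 292 300 lat -145.4 w 30.4 along 444.8
182 292 300 lat -145.1 w 30.4 along 452.9
184 292 301 lat -143.1 w 33.6 along 460.9
186 293 301 lat -141.1 w 30.2 along 468.8
188 294 298 lat -144.1 w 16.7 along 476.7
190 294 298 lat -143.8 w 16.6 along 484.6
192 294 298 lat -143.5 w 16.6 along 492.3
194 294 298 lat -143.1 w 16.5 along 500.1
196 294 298 lat -142.8 w 16.5 along 507.8
198 294 298 lat -142.5 w 16.4 along 515.4
200 294 298 lat -142.2 w 16.4 along 523.0
202 294 298 lat -141.9 w 16.3 along 530.6
paddle rows
203 273 307 0.163 lat -148.9 w 101.7
205 277 307 0.163 lat -142.8 w 89.9
207 277 307 0.163 lat -142.5 w 89.6
209 277 307 0.157 lat -142.7 w 89.8
211 278 312 0.145 lat -134.9 w 102.3
213 278 308 0.133 lat -141.6 w 91.5
215 279 308 0.12 lat -141.1 w 89.5
217 279 307 0.107 lat -143.6 w 87.4
```

>>> send_rows --pt "0.04 0.007 0.011 0" --pt "0.08 0.014 0.011 0" --pt "0.12 0.021 0.011 0" --pt "0.16 0.028 0.011 0" --pt "0.16 0.028 0.011 0"

```text
time_s: 18.15
eef_pos: [0.4818, -0.0617, 0.0487]
tool_rot: [0.996, 0.088, -0.0, -0.0]
force: [0.7, 0.3, -2.9]
grip_width: 0.212
grip_force: 55.0
```

```bash
python3 -c "from h import *;st()"
```

```text
t 18.15 tcp [481.8 -61.7  48.7] closing dir -79.9 F [ 0.7  0.3 -2.9] M [0.04 0.11 0.03] grip 19.7 54.96786832809448 j [-0.18 -0.2   2.04 -0.    1.3   1.21]
```

>>> send_rows --pt "0.02 0.0035 0 0" --pt "0.04 0.007 0 0" --pt "0.06 0.0105 0 0" --pt "0.08 0.014 0 0" --pt "0.08 0.014 0 0"

```text
time_s: 18.77
eef_pos: [0.5015, -0.0583, 0.0489]
tool_rot: [0.996, 0.088, -0.0, -0.0]
force: [0.9, -0.6, -3.8]
grip_width: 0.213
grip_force: 55.0
```

```bash
python3 -c "from h import *;st()"
```

```text
t 18.77 tcp [501.5 -58.3  48.9] closing dir -79.92 F [ 0.9 -0.6 -3.8] M [-0.04  0.02  0.03] grip 19.8 54.96793270111084 j [-0.17 -0.15  2.   -0.    1.29  1.23]
```

>>> send_rows --pt "0.025 0.0045 0 0" --pt "0.05 0.009 0 0" --pt "0.075 0.0135 0 0" --pt "0.1 0.018 0 0" --pt "0.1 0.018 0 0"

```text
time_s: 19.4
eef_pos: [0.5266, -0.0538, 0.0488]
tool_rot: [0.996, 0.088, -0.0, -0.0]
force: [-0.2, -0.3, -3.0]
grip_width: 0.215
grip_force: 55.0
```

```bash
python3 -c "from h import *;st()"
```

```text
t 19.4 tcp [526.6 -53.8  48.8] closing dir -79.91 F [-0.2 -0.3 -3. ] M [-0.02  0.04 -0.02] grip 20.0 54.96776103973389 j [-0.15 -0.1   1.95 -0.    1.29  1.24]
```

Still free; ~29 mm left.

>>> send_rows --pt "0.02 0.0035 0 0" --pt "0.04 0.007 0 0" --pt "0.06 0.0105 0 0" --pt "0.08 0.014 0 0" --pt "0.08 0.014 0 0"

```text
time_s: 20.02
eef_pos: [0.5466, -0.0503, 0.0488]
tool_rot: [0.996, 0.088, -0.0, -0.0]
force: [0.3, 0.3, -2.5]
grip_width: 0.211
grip_force: 55.0
```

>>> send_rows --pt "0.01 0.002 0 0" --pt "0.02 0.0035 0 0" --pt "0.026 0.0045 0 0" --pt "0.026 0.0045 0 0"

```text
time_s: 20.52
eef_pos: [0.5517, -0.0494, 0.0488]
tool_rot: [0.996, 0.088, -0.002, -0.0]
force: [-13.6, -0.9, 4.7]
grip_width: 0.209
grip_force: 55.0
```

```bash
python3 -c "from h import *;st()"
```

```text
t 20.52 tcp [551.7 -49.4  48.8] closing dir -79.93 F [-13.6  -0.9   4.7] M [-0.13  2.12 -0.06] grip 19.4 54.97897446155548 j [-0.13 -0.04  1.9  -0.    1.29  1.26]
```

>>> send_rows --pt "0.004 0.0007 0 0" --pt "0.004 0.0007 0 0"

```text
time_s: 20.78
eef_pos: [0.5517, -0.0493, 0.0487]
tool_rot: [0.996, 0.088, -0.003, -0.0]
force: [-24.3, -2.0, 10.8]
grip_width: 0.211
grip_force: 55.0
```

```bash
python3 - <<'E'
from h import *
st()
def crop(im,u0,u1,v0,v1,s): return cv2.resize(im['frame'][v0:v1,u0:u1,::-1],None,fx=s,fy=s,interpolation=cv2.INTER_CUBIC)
S=grab('scene');cv2.imwrite('pics/c4.png',crop(S,250,340,160,240,7))
E
```

```text
t 20.77 tcp [551.7 -49.3  48.7] closing dir -79.94 F [-24.3  -2.   10.8] M [-0.31  3.65 -0.13] grip 19.7 54.988455176353455 j [-0.13 -0.04  1.89 -0.    1.29  1.26]
```

View pics/c4.png

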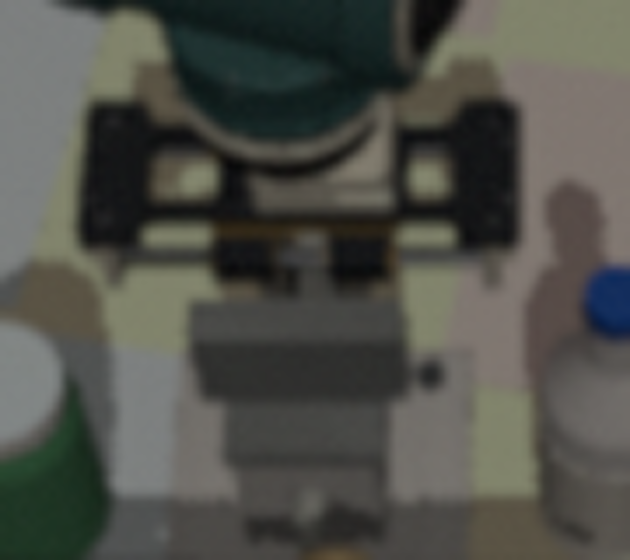

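```bash
python3 - <<'E'
from h import *
S=pickle.load(open('scene.pkl','rb'));P=pts(S);a=np.radians(10.1);d=np.array([np.cos(a),np.sin(a)])
for v in range(224,240): print(v,(P[v,295]*1000).round(),'along-606',(P[v,295,:2]*1000@d-606.4).round(1), S['frame'][v,295])
E
```

```text
224 [651. -23. 103.] along-606 30.6 [65 66 63]
225 [653. -23. 101.] along-606 32.7 [60 59 58]
226 [654. -23.  95.] along-606 33.1 [64 63 60]
227 [652. -24.  83.] along-606 30.7 [75 72 69]
228 [650. -26.  72.] along-606 28.6 [79 77 74]
229 [650. -26.  65.] along-606 29.0 [82 79 76]
230 [651. -26.  61.] along-606 30.1 [88 87 82]
231 [654. -26.  59.] along-606 32.8 [91 90 84]
232 [656. -25.  56.] along-606 34.9 [88 88 82]
233 [661. -24.  61.] along-606 40.3 [76 76 71]
234 [663. -24.  58.] along-606 42.4 [57 57 53]
235 [665. -23.  55.] along-606 44.3 [50 50 46]
236 [667. -23.  52.] along-606 46.5 [48 48 44]
237 [673. -22.  57.] along-606 52.0 [53 50 46]
238 [653. -30.   3.] along-606 31.3 [64 57 46]
239 [699. -12. 104.] along-606 80.0 [79 67 48]
```

>>> send_rows --pt "-0.004 -0.0007 0 0" --pt "-0.01 -0.0017 0 0" --pt "-0.01 -0.0017 0 0"

```text
time_s: 21.2
eef_pos: [0.5514, -0.0495, 0.0489]
tool_rot: [0.996, 0.088, 0.0, 0.0]
force: [0.6, 0.2, -2.6]
grip_width: 0.211
grip_force: 55.0
```

Nose tip is about 53 mm past the pocket centre, so the collar is home. Release and back off.

>>> send_rows --pt "0 0 0 0" --pt "0 0 0 0" --pt "0 0 0 0" --pt "0 0 0 0" --pt "0 0 0 0" --fingers 50

```text
time_s: 21.82
eef_pos: [0.5513, -0.0495, 0.0489]
tool_rot: [0.996, 0.088, 0.0, -0.0]
force: [-0.4, -0.2, -0.3]
grip_width: 0.535
grip_force: 0.0
```

>>> send_rows --pt "0 0 0.1 0" --pt "0 0 0.25 0" --pt "0 0 0.5 0" --pt "-0.1 -0.1 0.75 0" --pt "-0.25 -0.3 0.9 0"

```text
time_s: 22.45
eef_pos: [0.498, -0.1123, 0.2662]
tool_rot: [0.996, 0.089, 0.001, 0.0]
force: [0.9, -0.7, 0.2]
grip_width: 0.539
grip_force: 0.0
```

>>> send_rows --pt "-0.1 -0.2 0 0" --pt "-0.2 -0.4 0 0" --pt "-0.2 -0.6 0 0" --pt "-0.2 -0.7 0 0" --pt "-0.2 -0.7 0 0"

```text
time_s: 23.08
eef_pos: [0.4477, -0.2886, 0.263]
tool_rot: [0.996, 0.087, -0.0, -0.0]
force: [0.5, 0.5, 0.4]
grip_width: 0.538
grip_force: 0.0
```

```bash
python3 - <<'E'
from h import *
st()
def crop(im,u0,u1,v0,v1,s): return cv2.resize(im['frame'][v0:v1,u0:u1,::-1],None,fx=s,fy=s,interpolation=cv2.INTER_CUBIC)
T=grab('top');S=grab('scene');cv2.imwrite('pics/c5.png',np.hstack([crop(T,290,370,150,230,5),crop(S,250,330,170,250,5)]))
E
```

```text
t 23.07 tcp [ 447.7 -288.6  263. ] closing dir -80.05 F [0.5 0.5 0.4] M [-0.03  0.   -0.  ] grip 50.0 0.0 j [-0.62 -0.2   1.69 -0.    1.65  0.78]
```

View pics/c5.png

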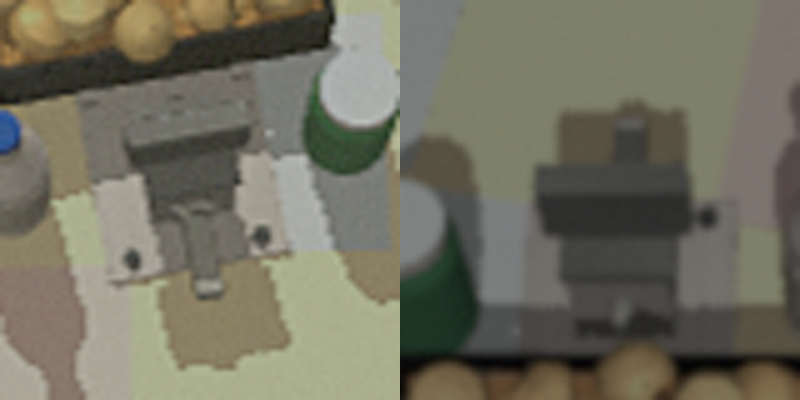

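The stop is seated and the pin's collar is against the pocket (top crop about (200,215)), with its nose showing behind (scene crop about (622,312)). Handing in.

```bash
python3 -c "from cell import manip;print(manip.job_done())"
```

```text
the job is handed in; nothing more can be done
None
```

I handed the job in at about 23 s: the stop is seated in the pocket and the long pin is pushed home with its collar against the pocket; the final pictures confirm both, and no verdict came back.

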